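# Stop the wheel and press the throwing tools home in their foam case

### The job

Clear down the throwing station: first turn the wheel's speed dial until its white pointer points at the red mark, before any tool goes into the foam. Move the square bisque dish off the foam and stand it upright in the middle of the round wooden bat, and press every throwing tool that is lying about (three or four of them) into its matching cutout until its plate is flush with the foam. Leave the other things on the table where they are.

Things in the scene. Friction and masses are not known exactly. Their poses are not given: they have to be found in the camera images.
- rib: Throwing rib, light wood with a dark wood grip block: plain rectangular plate 92 (x) x 48 (y) mm; may go in either way round. Origin: centre of the outline, underside. Plate 12 mm thick; on it a grip block 34 (x) x 20 (y) x 24 mm high, so 36 mm tall in all. Grip block centred over the origin. 0.05 to 0.1 kg, as are the other tools up to 0.17 kg.
- tgauge: T-shaped depth gauge, aluminium with a blue grip block: bar 90 x 24 mm along x (y from -35 to -11 mm), stem 24 mm wide from the middle of the bar to y = +35 mm. Origin: centre of the outline, underside. Plate 12 mm thick; on it a grip block 34 (x) x 20 (y) x 24 mm high, so 36 mm tall in all. Grip block centred at x 0, y -21 mm.
- square: L-shaped square gauge, brass with a red grip block: long leg 84 x 26 mm along x (y from -35 to -9 mm), short leg 26 mm wide at the -x end (x from -42 to -16 mm), up to y = +35 mm. Origin: centre of the outline, underside. Plate 12 mm thick; on it a grip block 34 (x) x 20 (y) x 24 mm high, so 36 mm tall in all. Grip block centred at x -8, y -22 mm.
- paddle: Paddle-shaped tool, white with a green grip block: blade 52 x 52 mm (x from -46 to +6 mm), tang 24 mm wide (y -12 to +12 mm) on to x = +46 mm. Origin: centre of the outline, underside. Plate 12 mm thick; on it a grip block 34 (x) x 20 (y) x 24 mm high, so 36 mm tall in all. Grip block centred at x -12, y 0.
- case: Fixed open aluminium tool case, 250 (x) x 216 (y) x 30 mm high, filled level with a dark grey foam insert that has four yellow-floored cutouts. Origin: centre of the underside. Each cutout has its tool's outline with 2 mm of play all round and is 12 mm deep (floor 18 mm above the case's underside), so that a seated tool's plate is flush with the foam and only its grip block stands up.
- dish: Small square open bisque dish, cream-coloured, 62 x 62 x 38 mm high, walls 6 mm, 0.15 kg, standing on the foam at the start across the middle of the cutouts. Origin: centre of the underside.
- bat: Fixed round wooden bat (board) 132 mm across and 14 mm thick. Origin: centre of the underside; the dish belongs on its top, 14 mm up.
- control: Fixed green control unit of the wheel, 110 x 110 x 50 mm high, speed dial in the middle of its top. Origin: centre of the underside.
- dial (a joint): Angle of the speed dial, rad, growing anticlockwise seen from above, stops at 0 and 4.5. The dial turns with light friction and stays where it is left.
- dial_grip (a point): Point on the dial's axis at the height to grip, 83 mm above the table: the dial is a black disc 56 mm across with a grip bar on top, 50 mm long (along the point's x), 14 mm wide and 32 mm high, from 63 to 95 mm above the table. The point turns with the dial.
- dial_tip (a point): Tip of the dial's white pointer, 36 mm from the axis along the grip bar's +x.
- plate_mark (a point): The place where the dial's pointer tip stands when it points straight at the red mark: 36 mm from the axis. The red mark is on the white scale plate around the dial. It is 0.7 to 2.2 rad clockwise of the pointer at the start, never past a stop.
- pocket_rib (a point): Centre of the floor of the cutout for the rib; the rib's origin comes here, its x, y and z along this point's. Two springy foam lips in the cutout's walls hold the tool 2 to 5 mm proud until it is pressed down with about 5 to 15 N; then they grip it and it stays down.
- pocket_tgauge (a point): Centre of the floor of the cutout for the tgauge; the tgauge's origin comes here, its x, y and z along this point's. Two springy foam lips in the cutout's walls hold the tool 2 to 5 mm proud until it is pressed down with about 5 to 15 N; then they grip it and it stays down.
- pocket_square (a point): Centre of the floor of the cutout for the square; the square's origin comes here, its x, y and z along this point's. Two springy foam lips in the cutout's walls hold the tool 2 to 5 mm proud until it is pressed down with about 5 to 15 N; then they grip it and it stays down.
- pocket_paddle (a point): Centre of the floor of the cutout for the paddle; the paddle's origin comes here, its x, y and z along this point's. Two springy foam lips in the cutout's walls hold the tool 2 to 5 mm proud until it is pressed down with about 5 to 15 N; then they grip it and it stays down.
- bowl: Bystander, to be left alone: bisque bowl, 100 mm across, 55 mm high. Origin: underside, centre.
- coffee: Bystander, to be left alone: lidded paper-wrapped drinks cup, 72 mm across, 110 mm high. Origin: underside, centre.
- jar: Bystander, to be left alone: glaze jar, 48 mm across, 70 mm high. Origin: underside, centre.
- brush: Bystander, to be left alone: brush, 170 mm long, lying. Origin: underside, lies along its x.
- cup: Bystander, to be left alone: bisque cup, 72 mm across, 75 mm high. Origin: underside, centre.
There are look-alikes about, which are no part of the job. Leave any orange or pink look-alike of the paddle alone.

How it is judged:
By the outcome, as a careful person would: the job done as asked, in the order asked, and still so for the second after the job is handed in, with the robot touching nothing.
Of rib, tgauge, square, paddle only 3 to 4 are there at a start; the rules pass over those that are not, and their reading is None.
At some moment in a run one of rib, tgauge, square, paddle may be knocked a few centimetres aside while the robot is not near it.
Once in a run the grip may slacken for a moment while it holds something.
It also fails if it takes over 210 s, if anything falls off the work surface, if the arm or the gripper's body presses on something with over 40 N, if the wrist force passes 120 N, or if a joint passes its speed limit or range.

### The arm

A 6-joint arm with a two-finger parallel gripper is mounted at the origin on the work surface. World frame = base frame: x ahead of the robot, y to its left, z up, the work surface at z = 0. Lengths are in mm, angles in rad, forces in N, time in s.
With the tool pointing down it reaches from about 275 to 825 mm from the base axis. Payload 5.2 kg.
Tool frame: the origin (TCP) lies at the very end of the fingers, on their centre line; the grasp point (between the pads) lies 19 mm behind it; z points along the fingers, y is the direction in which the jaws open and shut (so a half turn about z gives the same grasp; the last joint's range is limited). The gripper opens to 93 mm and grips with 3 to 60 N. Pads are 15 mm wide; open, the fingers measure 128 mm over their backs; the gripper's body (75 mm by 188 mm) begins 65 mm behind the grasp point.
Start: joints at [-1.482, 0.259, 1.535, -0, 1.348, -0.203], TCP at [158.243, -526.749, 218.653] pointing down, gripper open.
Joint ranges: [-3.14, 3.14], [-0.91, 2.08], [0.19, 2.58], [-1.22, 4.36], [0.22, 2.71], [-3.12, 3.12]. Speed limits (rad/s): [2.57, 2.57, 3.14, 3.14, 3.14, 3.14].

### API

Orientations are given as [roll, pitch, yaw] about the fixed x, y, z axes, in that order (R = Rz(yaw) Ry(pitch) Rx(roll)).
In Python, from bench import robot gives the robot as it stands. The module is installed in compiled form; this text tells all that it offers. Calls block until the motion is done:
- robot.move_ptp(position, orientation): joint-space move of the TCP to a pose.
- robot.move_linear(position, ori=None, speed=150, f_stop=None): straight line of the TCP; ori=None keeps the orientation; speed is the mean speed in mm/s. With f_stop (N) it stops when the force on the tool has changed by that much, and returns True; else False.
- robot.move_j(angles): joint-space move.
- robot.move_gripper(opening): opening from 0.0 (shut) to 1.0 (fully open); the grip force is fixed at half the most; returns when the fingers have stopped.
- robot.sleep(seconds).
- robot.inverse_kinematics(position, orientation): joint angles nearest the present ones, or None.
- robot.get_image(name): name is "scene" or "top" or "wrist"; returns a dict with "img" (400x640x3 uint8, blue, green, red), "fovy" (degrees; the focal length in pixels is half the picture's height over the tangent of half this angle, whatever the lens; pixels are square), "cx", "cy" (the principal point, pixels), "k1" (the pictures are not rectified: a ray, as slopes to the right and down, at radius r is drawn at 1 + k1 r^2 times it, then the intrinsics apply), "eye" and "orientation" of the camera in the world. Camera axes: x right, y down, z forward; pixel columns grow to the right and rows downward; lengths in mm; the calibration is good to about 2 mm. A picture is of the moment at which its call begins. There is no depth.
A pose or a line that the arm cannot do raises robot.MotionError and nothing moves.
- robot.hand_in(): hands the job in, once; it reports no verdict.
Readings, each from a call of its own:
- robot.current_t(): time.
- robot.current_qpos(): joint angles.
- robot.current_joint_vel(): joint speeds.
- robot.current_joint_efforts(): joint torques, N m.
- robot.current_tcp_pos(): TCP position.
- robot.current_eef_rot(): TCP orientation.
- robot.current_contact_force(): force on the tool from outside, world axes, zero at the start.
- robot.current_ft_torque(): the same for the moment, N m.
- robot.current_gripper_width(): opening from 0.0 (shut) to 1.0 (fully open).
Only numpy, scipy, OpenCV 4.12 (cv2) and the standard library are available. Lean on these libraries where they do the work, as an engineer would, in place of code of your own. Each camera call takes 0.05 s, during which the arm holds its last target. There are 200 camera calls.

## Working session

There is one attempt and no reset: what is moved stays moved. The work goes in short steps, each a Python script; the robot and the scene stay as the last script left them, time stands still between calls to the robot, and variables do not carry over. Pictures are saved under pics/ and viewed, about 12 in all and at most 16, crops included, and the job is handed in when it is done.

```bash
mkdir -p pics; cat > h.py <<'E'
import numpy as np, cv2, pickle
from bench import robot
def snap(name, tag):
    d=robot.get_image(name); cv2.imwrite(f'pics/{tag}.png',d['img']); pickle.dump(d,open(f'pics/{tag}.pkl','wb')); return d
def load(tag): return pickle.load(open(f'pics/{tag}.pkl','rb'))
def rot(o):
    from scipy.spatial.transform import Rotation as R
    return R.from_euler('xyz',o).as_matrix()
def p2w(d,uv,z):
    uv=np.atleast_2d(np.array(uv,float)); f=200/np.tan(np.radians(d['fovy'])/2)
    q=(uv-[d['cx'],d['cy']])/f; s=q.copy()
    for _ in range(30): s=q/(1+d['k1']*(s**2).sum(1,keepdims=True))
    R=rot(d['orientation']); v=np.c_[s,np.ones(len(s))]@R.T; e=np.array(d['eye'])
    z=np.broadcast_to(z,len(v))
    return e+v*((z-e[2])/v[:,2])[:,None]
def w2p(d,P):
    P=np.atleast_2d(np.array(P,float)); f=200/np.tan(np.radians(d['fovy'])/2)
    c=(P-d['eye'])@rot(d['orientation']); s=c[:,:2]/c[:,2:]
    s=s*(1+d['k1']*(s**2).sum(1,keepdims=True)); return s*f+[d['cx'],d['cy']]
E
python3 - <<'E'
from h import *
for n in('scene','top','wrist'):
    d=snap(n,n+'0'); print(n,{k:v for k,v in d.items() if k!='img'})
print(robot.current_tcp_pos(),robot.current_eef_rot(),robot.current_t())
a=cv2.resize(cv2.imread('pics/top0.png'),None,fx=1.25,fy=1.25,interpolation=cv2.INTER_CUBIC);cv2.imwrite('pics/v1.png',a)
E
```

```text
scene {'fovy': 43.853905494517875, 'cx': 319.3281819785337, 'cy': 205.4887868369588, 'k1': -0.07742914021690733, 'eye': array([1473.12445728,  346.16945335,  999.85148969]), 'orientation': array([-2.32374755,  0.0155395 ,  1.95762706])}
top {'fovy': 42.4827425398097, 'cx': 326.40857228529995, 'cy': 199.14142839840366, 'k1': -0.12213595975161447, 'eye': array([ 456.89936352,  -33.86930935, 1692.6724974 ]), 'orientation': array([-3.07989808e+00,  3.36869901e-04, -1.57712326e+00])}
wrist {'fovy': 59.40096358440256, 'cx': 322.150925609062, 'cy': 195.1071795700344, 'k1': 0.009421786898805271, 'eye': array([ 223.59986029, -507.62944933,  383.2893304 ]), 'orientation': array([ 2.89062943e+00,  1.93247870e-03, -1.27831073e+00])}
[ 158.20706579 -526.35019501  218.02505754] [-3.14025018e+00 -2.68728108e-04  2.91831280e-01] 0.15
```

View pics/v1.png

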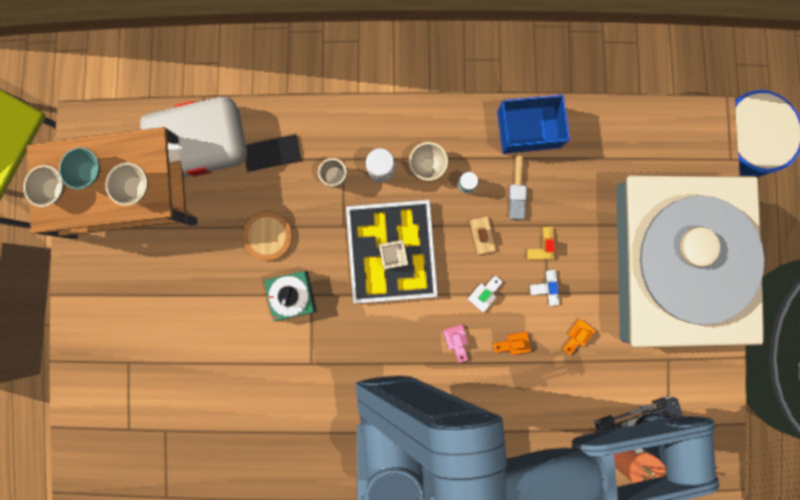

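View pics/scene0.png

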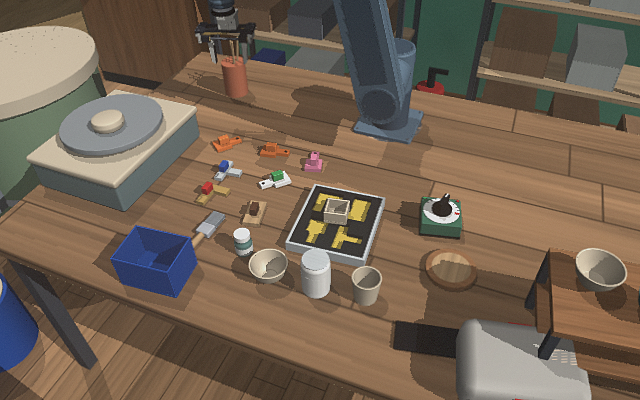

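Top view, ×1.25 pixels. Tools: rib (482,235), brass square with red block (542,244), tgauge (547,288), white paddle with green block (486,293). Things that could be mistaken for the paddle: pink (457,341), orange (512,343) and orange (578,337). I will leave all three alone. Dish (393,255), bat (268,236), control (288,296). Next I'll take coarse positions and then wrist close-ups.

```bash
python3 - <<'E'
from h import *
d=load('top0')
for n,u,z in [('rib',(482,235),12),('sq',(542,244),12),('tg',(547,288),12),('pad',(486,293),12),('dish',(393,255),60),('bat',(268,236),14),('dial',(289,296),70),('case',(392,251),30),('pink',(457,341),12),('or1',(512,343),12)]:
    print(n,p2w(d,np.array(u)/1.25,z).round(0))
# camera pose in tool frame
w=load('wrist0');R=rot(robot.current_eef_rot());print('cam in tool',R.T@(w['eye']-robot.current_tcp_pos()), (R.T@rot(w['orientation'])).round(3))
D=p2w(d,[289/1.25,296/1.25],70)[0]
robot.move_linear([158,-480,330]); 
def look(x,y,z,yaw,tag):
    robot.move_ptp([x,y,z],[np.pi,0,yaw]); robot.sleep(.3); return snap('wrist',tag)
for yaw in (0,np.pi/2,-np.pi/2,np.pi): print(yaw, robot.inverse_kinematics([D[0],D[1],300],[np.pi,0,yaw]))
E
```

```text
rib [[ 596. -228.   12.]]
sq [[ 571. -387.   12.]]
tg [[ 456. -398.   12.]]
pad [[ 444. -237.   12.]]
dish [[543.   4.  60.]]
bat [[597. 335.  14.]]
dial [[440. 268.  70.]]
case [[554.   8.  30.]]
pink [[ 320. -160.   12.]]
or1 [[ 313. -304.   12.]]
cam in tool [  68.05838628    0.66289026 -165.24702845] [[ 0.001 -0.969 -0.249]
 [ 1.     0.001 -0.   ]
 [ 0.001 -0.249  0.969]]
0 [ 3.29992218e-01  1.51753014e-01  1.47304754e+00 -4.44089210e-16
  1.51679210e+00  1.90078854e+00]
1.5707963267948966 [ 3.29992218e-01  1.51753014e-01  1.47304754e+00 -4.44089210e-16
  1.51679210e+00  3.29992218e-01]
-1.5707963267948966 [ 0.32999222  0.15175301  1.47304754  0.          1.5167921  -2.81160044]
3.141592653589793 [ 0.32999222  0.15175301  1.47304754  0.          1.5167921  -1.24080411]
```

```bash
cat >> h.py <<'E'
def look(x,y,zt,zc,tag,yaw=0.):
    """centre wrist view on (x,y,zt) with TCP at height zc"""
    off=68-0.257*(zc+165-zt)
    robot.move_ptp([x-off*np.cos(yaw),y-off*np.sin(yaw),zc],[np.pi,0,yaw]); robot.sleep(.3); return snap('wrist',tag)
E
python3 - <<'E'
from h import *
look(515,-312,12,330,'tools')
look(554,8,30,280,'case')
look(440,268,60,200,'dial')
look(597,335,14,260,'bat')
a=[cv2.imread(f'pics/{t}.png') for t in('tools','case','dial','bat')]
a=[cv2.resize(i,(400,250),interpolation=cv2.INTER_AREA) for i in a]
cv2.imwrite('pics/v2.png',np.vstack([np.hstack(a[:2]),np.hstack(a[2:])]))
print(robot.current_t())
E
```

```text
7.3833
```

View pics/v2.png

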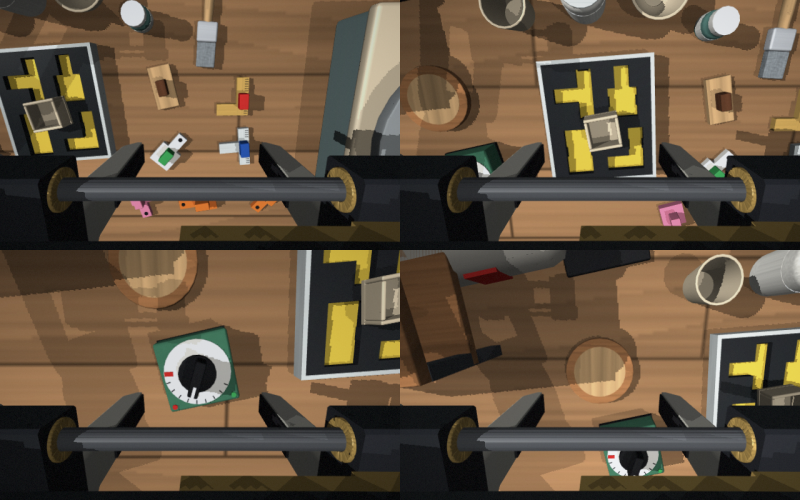

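The lower part of the wrist view is blocked by the gripper, but the needed parts are visible. In the dial picture the red mark is at about (268,200) full-scale, with the dial centre near (315,193). I'll enlarge the dial and case.

```bash
python3 - <<'E'
import cv2,numpy as np
a=cv2.imread('pics/dial.png')[110:270,230:400]
b=cv2.imread('pics/case.png')[70:300,200:430]
a=cv2.resize(a,(400,376),interpolation=cv2.INTER_CUBIC)
a=cv2.copyMakeBorder(a,0,224,0,0,cv2.BORDER_CONSTANT)
cv2.imwrite('pics/v3.png',cv2.resize(cv2.imread('pics/dial.png')[110:270,230:400],None,fx=3.5,fy=3.5,interpolation=cv2.INTER_CUBIC))
cv2.imwrite('pics/v4.png',cv2.resize(b,None,fx=2.6,fy=2.6,interpolation=cv2.INTER_CUBIC))
c=cv2.imread('pics/tools.png')[80:280,220:430]
cv2.imwrite('pics/v5.png',cv2.resize(c,None,fx=3,fy=3,interpolation=cv2.INTER_CUBIC))
E
```

```text
(no output)
```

View pics/v3.png

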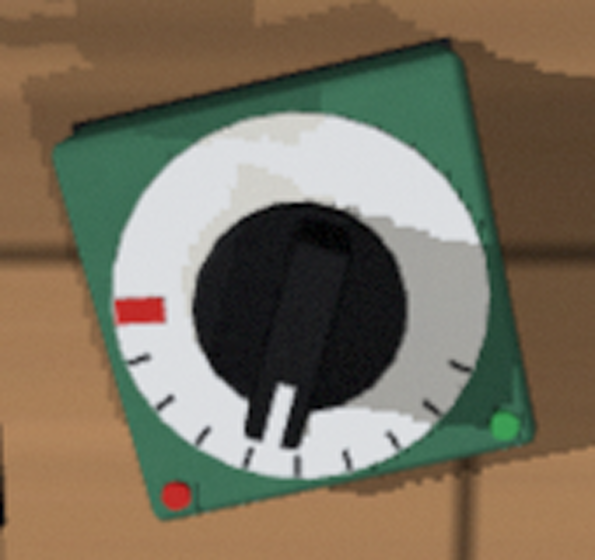

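View pics/v4.png

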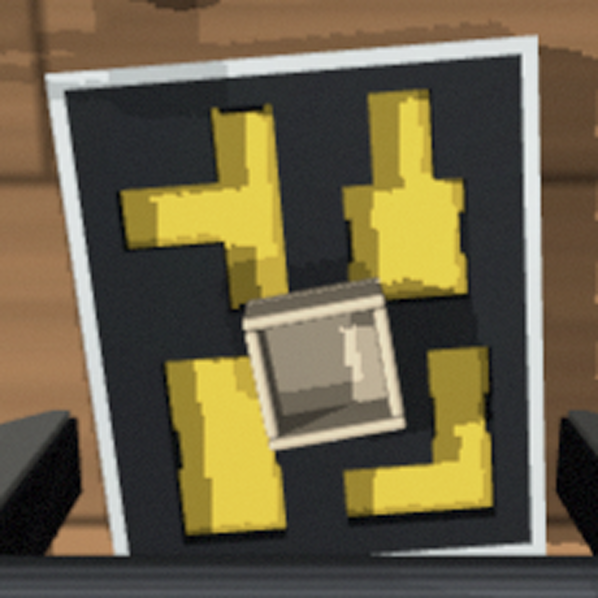

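View pics/v5.png

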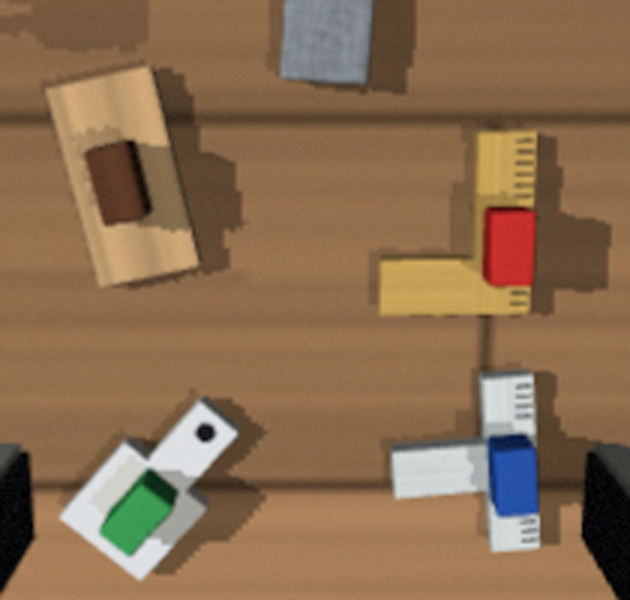

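The red mark is at crop (140,311), and the pointer end at about (272,445) on the bar's end. The green and red lamps are at the body's corners. Next I'll fit the dial geometry and check its consistency, then fit the case and tools from picked corners.

```bash
cat >> h.py <<'E'
from scipy.optimize import least_squares
def fit(d,local,px,g,free_z=False):
    """pose (x,y,yaw) of local points (N,3; z absolute) matching pixels px; returns pose, rms px"""
    L=np.array(local,float);px=np.array(px,float)
    def P(q):
        c,s=np.cos(q[2]),np.sin(q[2]); return np.c_[q[0]+c*L[:,0]-s*L[:,1],q[1]+s*L[:,0]+c*L[:,1],L[:,2]]
    r=least_squares(lambda q:(w2p(d,P(q))-px).ravel(),g,x_scale=[100,100,1],loss='soft_l1')
    e=w2p(d,P(r.x))-px
    return r.x,np.sqrt((e**2).sum(1)).round(1)
E
python3 - <<'E'
from h import *
d=load('dial'); f=lambda u:np.array(u,float)/3.5+[230,110]
pc=p2w(d,f([300.5,295.5]),51)[0]; dc=p2w(d,f([300,306.5]),63)[0]
print('plate c',pc,'disc c',dc)
# control corners top z 50
L=[[-55,55,50],[55,55,50],[55,-55,50],[-55,-55,50]]
# pixel corners: TL(55,145) TR(458,45)  BR(535,440) BL(160,520)  ; image up=+x, left=+y
q,e=fit(d,[[55,55,50],[55,-55,50],[-55,-55,50],[-55,55,50]],[f([54,143]),f([460,48]),f([535,440]),f([160,520])],[440,268,.2]); print('control',q,e)
C=dc[:2]
rm=p2w(d,f([140,311]),51)[0]; print('mark ang',np.arctan2(*(rm[:2]-C)[::-1]),np.linalg.norm(rm[:2]-C))
for z in(63,80,95):
    t=p2w(d,f([272,445]),z)[0];b=p2w(d,f([287,385]),z)[0]; b2=p2w(d,f([325,222]),z)[0]
    print(z,'tip ang',np.arctan2(*(t[:2]-C)[::-1]),np.linalg.norm(t[:2]-C),'stripe dir',np.arctan2(*(t-b)[1::-1]),np.linalg.norm(b[:2]-C),'far',np.linalg.norm(b2[:2]-C))
c=load('case'); g=lambda u:np.array(u,float)/2.6+[200,70]
q,e=fit(c,[[108,-125,30],[108,125,30],[-108,125,30]] if 0 else [[125,108,30],[125,-108,30],[-125,-108,30]],[g([46,74]),g([537,37]),g([546,549])],[554,8,.05]); print('case A',q,e)
b=load('bat'); 
E
```

```text
plate c [439.30777623 272.37885172  51.        ] disc c [439.46717683 272.2975061   63.        ]
control [4.38666078e+02 2.71956117e+02 2.29386769e-01] [2.8 1.9 2.8 2.3]
mark ang 1.6728076532532858 42.89131396336829
63 tip ang 2.9434131675873445 38.34106798332226 stripe dir 2.9006259985292493 21.322563766399877 far 22.79429120334007
80 tip ang 2.925618541052311 31.727937019232204 stripe dir 2.9006259985292484 15.649639455703921 far 25.929094858458445
95 tip ang 2.902379130665933 25.90517248169313 stripe dir 2.9006259985292453 10.662115003678887 far 28.717737117644024
case A [5.51845550e+02 8.61978661e+00 7.57767966e-02] [0.5 1.  2.2]
```

Stripe at bar-top height (z=95) gives a tip radius of 26 (bar half is 25), so the pointer is at 2.90 rad. The mark is at 1.673, which means turning −1.23 rad, within 0.7–2.2.

```bash
python3 - <<'E'
from h import *
x,y=439.4,272.3; a0,a1=2.902,1.673
robot.move_gripper(0.5)
robot.move_ptp([x,y,150],[np.pi,0,a0]); robot.move_linear([x,y,67],speed=100,f_stop=10)
print(robot.current_tcp_pos(),robot.current_contact_force())
robot.move_gripper(0.0); print('w',robot.current_gripper_width()*93,robot.current_contact_force())
n=4
for k in range(1,n+1): robot.move_ptp([x,y,67],[np.pi,0,a0+(a1-a0)*k/n])
robot.sleep(.2);print(robot.current_eef_rot(),robot.current_contact_force(),robot.current_ft_torque(),robot.current_gripper_width()*93)
robot.move_gripper(0.4); robot.move_linear([x,y,160])
d=look(440,250,60,220,'dial2')
look(440,330,60,220,'dial3')
# dish/case/bat from another view, too
cv2.imwrite('pics/v6.png',np.hstack([cv2.resize(load(t)['img'][60:260,a:a+190],None,fx=2,fy=2,interpolation=cv2.INTER_CUBIC) for t,a in(('dial2',200),('dial3',280))]))
print(robot.current_t())
E
```

```text
[439.9008013  272.4878391   67.52236313] [ 0.81369407 -0.01204978 -0.01141592]
w 13.92954162823537 [0.23512758 4.78340394 0.55126227]
[-3.13995623e+00  2.80324339e-04  1.67783358e+00] [-4.02611992  2.36398429  7.25212018] [ 0.42942635  0.60554057 -0.049126  ] 13.725822781962075
18.0417
```

View pics/v6.png

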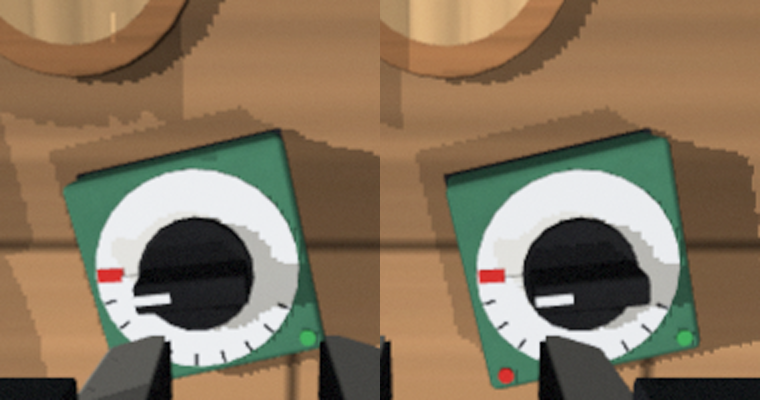

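After turning, the stripe runs from (573,299) to (536,303) in the right panel, with the red mark at (492,276). I'll compute both angles with their heights and also fit the dish and bat.

```bash
python3 - <<'E'
from h import *
C=np.array([439.4,272.3])
for t,u0,x0,S,M,PC in(('dial3',380,280,[(573,299),(536,303)],(492,276),(578.5,268)),('dial2',0,200,[(171,297.5),(134,302)],(110.5,275.5),(197,268))):
    d=load(t); f=lambda p:[(p[0]-u0)/2+x0,p[1]/2+60]
    b,tp=[p2w(d,f(s),95)[0] for s in S]; m=p2w(d,f(M),51)[0]; pc=p2w(d,f(PC),51)[0]
    a=lambda v:np.arctan2(v[1],v[0])
    print(t,'dir',a(tp-b),'tip',a(tp[:2]-C),np.linalg.norm(tp[:2]-C),'mark',a(m[:2]-C),'mark/pc',a((m-pc)[:2]),pc)
b=load('bat')['img']; c=load('case')['img']
cv2.imwrite('pics/v7.png',np.hstack([cv2.resize(b[60:260,240:400],None,fx=2.5,fy=2.5,interpolation=cv2.INTER_CUBIC),cv2.resize(c[160:260,280:360],None,fx=5,fy=5,interpolation=cv2.INTER_CUBIC)]))
E
```

```text
dial3 dir 1.6830680463163594 tip 1.7545060033872495 25.397969905049123 mark 1.6700124818787632 mark/pc 1.6656341451622605 [439.23088053 272.11117275  51.        ]
dial2 dir 1.6974390000372461 tip 1.7500452328058778 24.98502725462974 mark 1.6703617057881353 mark/pc 1.660856940106954 [438.97429972 272.46301815  51.        ]
```

View pics/v7.png

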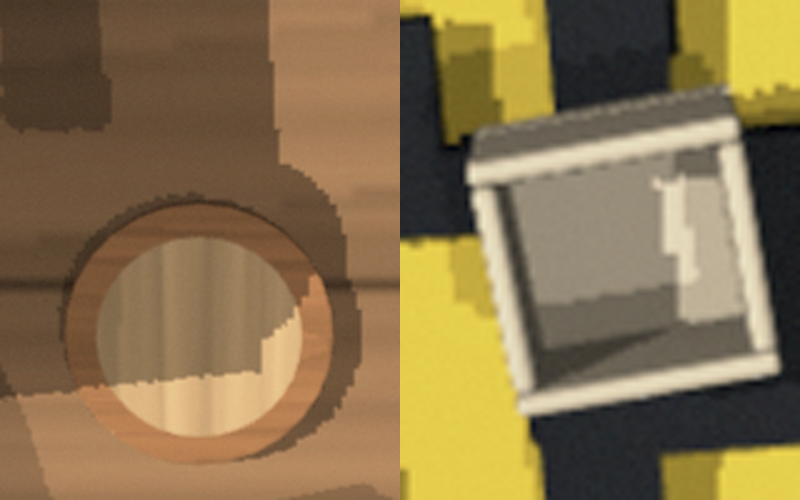

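```bash
python3 - <<'E'
from h import *
c=load('case'); f=lambda p:[(p[0]-400)/5+280,p[1]/5+160]
q,e=fit(c,[[31,31,68],[31,-31,68],[-31,-31,68],[-31,31,68]],[f(p) for p in((468,180),(737,120),(778,368),(524,412))],[543,4,.2]); print('dish',q,e)
b=load('bat'); bc=p2w(b,[200/2.5+240,336/2.5+60],14)[0]; print('bat',bc, p2w(b,[[66/2.5+240,333/2.5+60],[333/2.5+240,333/2.5+60]],14))
yaw=q[2]+np.pi/2  # jaw axis = world ~x ; keep j6 moderate
print(robot.inverse_kinematics([q[0],q[1],60],[np.pi,0,yaw]),robot.inverse_kinematics([bc[0],bc[1],60],[np.pi,0,yaw]))
E
```

```text
dish [5.41318410e+02 2.41255447e+00 2.00798706e-01] [2.2 0.9 2.3 2.7]
bat [597.39023944 336.69026131  14.        ] [[598.83178811 401.59198872  14.        ]
 [598.94654592 272.26763452  14.        ]]
[-0.20168348  0.40210094  1.75758142  0.          0.98191029 -0.40248218] [ 3.50936700e-01  6.24134367e-01  1.36627517e+00 -4.44089210e-16
  1.15118312e+00  1.50137994e-01]
```

```bash
python3 - <<'E'
from h import *
x,y,yaw=541.3,2.4,.2008+np.pi/2; O=[np.pi,0,yaw]; bx,by=597.6,336.8
robot.move_gripper(1.0)
robot.move_ptp([x,y,130],O); print('stop',robot.move_linear([x,y,37],speed=80,f_stop=8),robot.current_tcp_pos())
robot.move_gripper(0.0); print('w',robot.current_gripper_width()*93)
robot.move_linear([x,y,140],speed=80); print('w',robot.current_gripper_width()*93,robot.current_contact_force())
robot.move_linear([bx,by,140],speed=130); print('w',robot.current_gripper_width()*93)
robot.move_linear([bx,by,30],speed=80)
print('stop',robot.move_linear([bx,by,19],speed=20,f_stop=3),robot.current_tcp_pos(),'w',robot.current_gripper_width()*93)
robot.move_gripper(0.95); robot.move_linear([bx,by,150])
p=robot.current_tcp_pos();print(p)
look(590,320,30,230,'bat2')
look(554,8,30,230,'case2')
print(robot.current_t())
cv2.imwrite('pics/v8.png',cv2.resize(load('case2')['img'][0:290,180:480],None,fx=2.05,fy=2.05,interpolation=cv2.INTER_CUBIC))
cv2.imwrite('pics/v9.png',cv2.resize(load('bat2')['img'][40:280,200:440],None,fx=2.,fy=2.,interpolation=cv2.INTER_CUBIC))
E
```

```text
stop False [541.79388492   2.30423557  37.54627515]
w 61.30347856918395
w 61.911829078819665 [ 0.09675101  0.25619656 -1.35038388]
w 61.99006886704363
stop True [597.60432406 336.81709286  21.07969931] w 61.998121614918084
[596.90711231 336.54583257 148.82372916]
34.3167
```

View pics/v9.png

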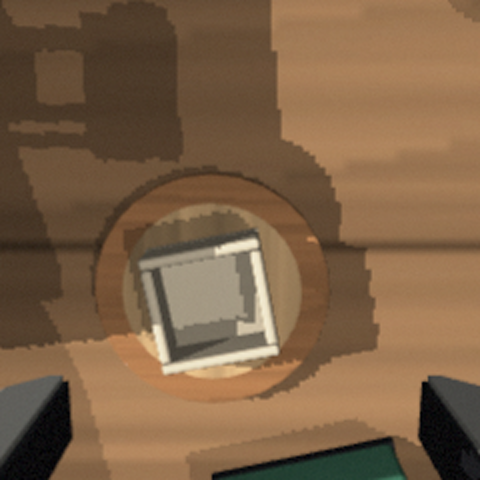

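View pics/v8.png

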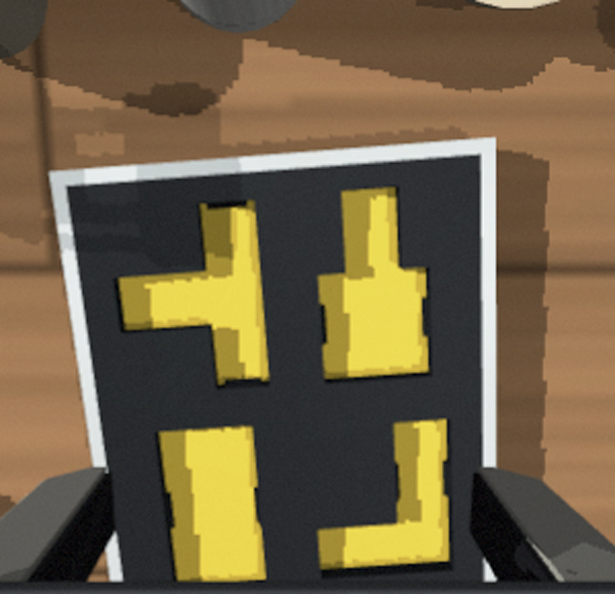

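The dish stands upright on the bat, with rim corners at about (139,268), (259,235), (278,352) and (163,374). All four cutouts are clear, and their local x runs up the image. Next I'll fit the cutouts by mask rendering in two views, and check the dish position against where it was released.

```bash
cat >> h.py <<'E'
from scipy.optimize import minimize
T={'rib':[(-46,-24),(46,-24),(46,24),(-46,24)],
'tgauge':[(-45,-35),(45,-35),(45,-11),(12,-11),(12,35),(-12,35),(-12,-11),(-45,-11)],
'square':[(-42,-35),(42,-35),(42,-9),(-16,-9),(-16,35),(-42,35)],
'paddle':[(-46,-26),(6,-26),(6,-12),(46,-12),(46,12),(6,12),(6,26),(-46,26)]}
B={'rib':(0,0),'tgauge':(0,-21),'square':(-8,-22),'paddle':(-12,0)}
def grow(p,m):
    p=np.array(p,float);n=len(p);e=np.roll(p,-1,0)-p;nn=np.c_[e[:,1],-e[:,0]]/np.linalg.norm(e,axis=1)[:,None]
    return p+m*(nn+np.roll(nn,1,0))
def place(p,q,z):
    p=np.array(p,float);c,s=np.cos(q[2]),np.sin(q[2]);return np.c_[q[0]+c*p[:,0]-s*p[:,1],q[1]+s*p[:,0]+c*p[:,1],np.full(len(p),z)]
def poly(d,P,S=3):
    m=np.zeros((400*S,640*S),np.uint8);px=(w2p(d,P)+.5)*S-.5;cv2.fillPoly(m,[np.round(px*16).astype(np.int32)],1,shift=4);return m
def yel(d,S=3):
    h=cv2.cvtColor(cv2.resize(d['img'],None,fx=S,fy=S,interpolation=cv2.INTER_CUBIC),cv2.COLOR_BGR2HSV)
    return cv2.inRange(h,(22,120,60),(36,255,255))//255
def pocket(d,name,g,mask=None):
    M=yel(d) if mask is None else mask
    def cost(q):
        q=[q[0],q[1],q[2]/100]; o=grow(T[name],2);r=poly(d,place(o,q,18))&poly(d,place(o,q,30))
        R=cv2.dilate(r,np.ones((40,40),np.uint8)); m=M&R
        return 1-(r&m).sum()/(r|m).sum()
    b=minimize(cost,[g[0],g[1],g[2]*100],method='Nelder-Mead',options=dict(initial_simplex=np.array([[0,0,0],[5,0,0],[0,5,0],[0,0,5]])+[g[0],g[1],g[2]*100],xatol=.05,fatol=1e-5))
    return np.array([b.x[0],b.x[1],b.x[2]/100]),b.fun
E
python3 - <<'E'
from h import *
b=load('bat2'); f=lambda p:[p[0]/2+200,p[1]/2+40]
print('dish',fit(b,[[31,31,52],[31,-31,52],[-31,-31,52],[-31,31,52]],[f(p) for p in((139,268),(259,235),(278,352),(163,374))],[597,336,.2]))
print('bat',p2w(b,f((211.5,290.5)),14))
c=load('case2');c1=load('case');M,M1=yel(c),yel(c1)
g=lambda p:[p[0]/2.05+180,p[1]/2.05]
G={'rib':(212,500),'tgauge':(195,290),'square':(385,495),'paddle':(375,285)}
for n in G:
    q,e=pocket(c,n,[*p2w(c,g(G[n]),24)[0,:2],.076],M); q1,e1=pocket(c1,n,q,M1); print(n,q.round(3),round(e,3),'|',q1.round(3),round(e1,3))
E
```

```text
dish (array([5.97567366e+02, 3.36605364e+02, 1.91854053e-01]), array([4.8, 0.2, 1.7, 0.5]))
bat [[597.40706948 337.47253732  14.        ]]
rib [4.91263e+02 5.18320e+01 7.90000e-02] 0.035 | [4.91282e+02 5.20380e+01 7.40000e-02] 0.104
tgauge [6.06405e+02 6.04870e+01 7.50000e-02] 0.044 | [6.0634e+02 6.0649e+01 7.3000e-02] 0.057
square [ 4.98217e+02 -4.20230e+01  7.30000e-02] 0.044 | [ 4.98239e+02 -4.17560e+01  7.70000e-02] 0.046
paddle [ 6.13738e+02 -3.32950e+01  7.60000e-02] 0.033 | [ 6.13578e+02 -3.33870e+01  7.90000e-02] 0.066
```

The cutouts agree between views within 0.25 mm. The measured dish position matches its released position within 0.3 mm, so the wrist camera bias is negligible. Now close-ups of the four tools.

```bash
python3 - <<'E'
from h import *
P={'rib':(596,-228),'square':(571,-387),'tgauge':(456,-398),'paddle':(444,-237)}
o=[]
for n,(x,y) in P.items():
    d=look(x-10,y,12,170,'t_'+n); c=w2p(d,[[x,y,12]])[0].round().astype(int); x0,y0=c[0]-80,max(c[1]-60,0); print(n,x0,y0)
    o.append(cv2.resize(d['img'][y0:y0+120,x0:x0+160],None,fx=2.5,fy=2.5,interpolation=cv2.INTER_CUBIC))
cv2.imwrite('pics/v10.png',np.vstack([np.hstack(o[:2]),np.hstack(o[2:])])); print(robot.current_t())
E
```

```text
rib 243 126
square 243 126
tgauge 242 126
paddle 240 125
38.5917
```

View pics/v10.png

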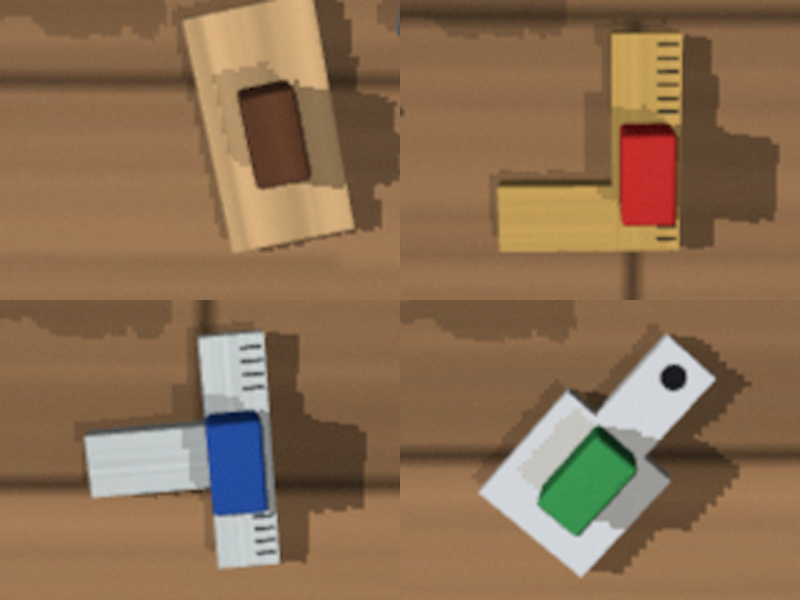

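```bash
python3 - <<'E'
from h import *
D={'rib':((0,0,243,126),[((46,24),(183,21)),((-46,-24),(354,230)),((-46,24),(233,252))],[(240,97),(296,87),(310,180),(258,188)],(590,-235,.2)),
'square':((400,0,243,126),[((42,-9),(612,34)),((42,-35),(683,34)),((-42,-35),(680,251)),((-42,35),(498,251)),((-16,35),(498,185))],[(621,133),(676,131),(675,226),(622,226)],(571,-387,0)),
'tgauge':((0,300,242,126),[((45,-11),(198,338)),((45,-35),(264,332)),((-45,-35),(280,563)),((-45,-11),(218,569)),((12,35),(85,437)),((-12,35),(92,497))],[(207,424),(261,418),(268,512),(215,516)],(456,-398,0)),
'paddle':((400,300,240,125),[((6,26),(569,391)),((-46,26),(480,492)),((-46,-26),(582,577)),((6,-26),(670,482)),((46,12),(668,334)),((46,-12),(716,378))],[(602,437),(636,467),(578,535),(539,500)],(444,-237,-.7))}
for n,(o,c,b,g) in D.items():
    d=load('t_'+n); f=lambda p:((p[0]-o[0])/2.5+o[2],(p[1]-o[1])/2.5+o[3])
    L=[(*l,12) for l,_ in c];p=[f(x) for _,x in c]
    bx,by=B[n];LB=[(bx+17,by+10,36),(bx+17,by-10,36),(bx-17,by-10,36),(bx-17,by+10,36)];pb=[f(x) for x in b]
    q0,e0=fit(d,L,p,g);q1,e1=fit(d,LB,pb,g);q,e=fit(d,L+LB,p+pb,g)
    print(n,'plate',q0.round(2),e0,'block',q1.round(2),e1,'both',q.round(3))
E
```

```text
rib plate [ 6.0412e+02 -2.5519e+02  2.1000e-01] [0.2 0.3 0.6] block [ 6.0515e+02 -2.5490e+02  1.9000e-01] [0.2 0.5 0.7 1.1] both [ 6.04757e+02 -2.55098e+02  2.08000e-01]
square plate [ 572.48 -382.72    0.  ] [0.3 0.3 0.6 0.4 0.7] block [ 5.7319e+02 -3.8208e+02  2.0000e-02] [0.5 0.6 0.7 0.5] both [ 5.72924e+02 -3.82484e+02  7.00000e-03]
tgauge plate [ 4.5244e+02 -3.9081e+02  9.0000e-02] [0.2 0.1 0.2 0.3 0.3 0.2] block [ 4.5319e+02 -3.9080e+02  9.0000e-02] [0.8 0.6 0.6 0.6] both [ 4.52760e+02 -3.90815e+02  9.20000e-02]
paddle plate [ 444.92 -240.71   -0.72] [0.4 0.4 0.1 0.7 0.4 0.2] block [ 446.1  -241.54   -0.74] [2.6 2.9 0.5 1. ] both [ 445.218 -240.874   -0.725]
```

The rib is about 27 mm from its first coarse reading. It was knocked, and I'm using the fresh fit. Fits are good to about 0.5 px. Rib first.

```bash
cat >> h.py <<'E'
PK={'rib':(491.27,51.93,.0757),'tgauge':(606.37,60.57,.0757),'square':(498.23,-41.9,.0757),'paddle':(613.66,-33.34,.0757)}
W=lambda:round(robot.current_gripper_width()*93,1)
def pick(n,q):
    x,y,_=place([B[n]],q,0)[0]; O=[np.pi,0,q[2]]
    robot.move_gripper(.47); robot.move_ptp([x,y,90],O)
    if robot.move_linear([x,y,15],speed=70,f_stop=6): print('PICK CONTACT',robot.current_tcp_pos()); return False
    robot.move_gripper(0.); w=W(); p=robot.current_tcp_pos()
    robot.move_linear([x,y,110],speed=80); robot.sleep(.2); print(n,'grip w',w,W(),'tcp',p.round(2),'F',robot.current_contact_force().round(2)); return W()>17
def over(n):
    x,y,_=place([B[n]],PK[n],0)[0]; robot.move_ptp([x,y,110],[np.pi,0,PK[n][2]]); robot.sleep(.2); print('over w',W(),robot.current_tcp_pos().round(2),robot.current_eef_rot().round(3)); return x,y
def insert(n,x,y):
    robot.move_linear([x,y,15+34],speed=80)
    s=robot.move_linear([x,y,15+18.5],speed=15,f_stop=14); p=robot.current_tcp_pos(); print('insert stop',s,'underside z',(p[2]-15).round(2),'F',robot.current_contact_force().round(1),'w',W()); return p[2]-15
def press(n,x,y):
    robot.move_gripper(.47); robot.move_linear([x,y,75]); robot.move_gripper(0.)
    robot.move_linear([x,y,61],speed=60); s=robot.move_linear([x,y,52],speed=12,f_stop=24); p=robot.current_tcp_pos(); print('press stop',s,'block top z',p[2].round(2),'F',robot.current_contact_force().round(1))
    robot.move_linear([x,y,110])
E
python3 - <<'E'
from h import *
if pick('rib',(604.3,-255.1,.209)):
    x,y=over('rib'); z=insert('rib',x,y)
print(robot.current_t())
E
```

```text
rib grip w 20.1 20.0 tcp [ 604.38 -255.1    15.26] F [ 0.03 -0.28 -1.  ]
over w 19.6 [491.98  50.97 109.92] [ 3.141 -0.     0.074]
insert stop False underside z 18.49 F [0.5 3.6 0.5] w 19.7
47.0167
```

```bash
python3 - <<'E'
from h import *
x,y,_=place([B['rib']],PK['rib'],0)[0]
press('rib',x,y)
if pick('square',(572.6,-382.6,.003)):
    x,y=over('square'); z=insert('square',x,y)
    if z<24: press('square',x,y)
print(robot.current_t())
E
```

```text
press stop True block top z 54.29 F [-0.9  0.6  5.5]
square grip w 19.9 19.8 tcp [ 564.76 -404.6    15.25] F [-0.08 -0.38 -1.92]
over w 19.8 [492.43 -65.51 109.89] [ 3.141 -0.     0.074]
insert stop False underside z 18.45 F [0.2 4.1 0.3] w 19.8
press stop True block top z 54.27 F [ 0.3 -0.3  5.3]
63.325
```

```bash
python3 - <<'E'
from h import *
P={'tgauge':((456,-398),(452.5,-390.8,.09)),'paddle':((444,-237),(445.0,-240.8,-.722))}
for n,((x,y),q) in P.items():
    d=look(x-10,y,12,170,'u_'+n); a=load('t_'+n)['img'][126:246,242:402].astype(int); e=abs(d['img'][126:246,242:402]-a).max(2); print(n,'changed',(e>60).mean())
    if (e>60).mean()>.03: print('MOVED?'); break
    if not pick(n,q): break
    x,y=over(n); z=insert(n,x,y)
    if z>24: break
    press(n,x,y)
print(robot.current_t())
E
```

```text
tgauge changed 0.058333333333333334
MOVED?
64.9583
```

```bash
python3 - <<'E'
from h import *
d=load('u_tgauge'); look(434,-237,12,170,'u_paddle')
o=[cv2.resize(load(t)['img'][106:256,232:412],(360,300),interpolation=cv2.INTER_CUBIC) for t in('t_tgauge','u_tgauge','t_paddle','u_paddle')]
cv2.imwrite('pics/v11.png',np.vstack([np.hstack(o[:2]),np.hstack(o[2:])]))
E
```

View pics/v11.png

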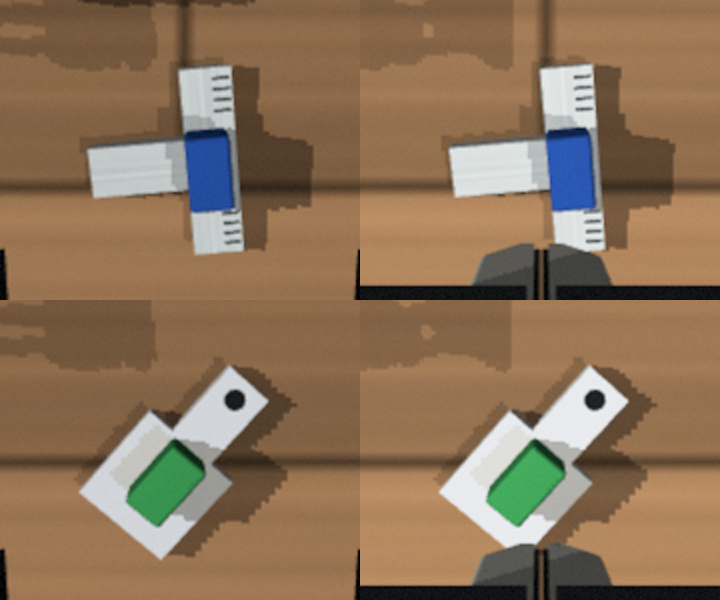

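Neither tool has moved. The difference was only the closed fingers and a brightness change, so I'll carry on.

```bash
python3 - <<'E'
from h import *
for n,q in {'tgauge':(452.5,-390.8,.09),'paddle':(445.0,-240.8,-.722)}.items():
    if not pick(n,q): break
    x,y=over(n); z=insert(n,x,y)
    if z>24: break
    press(n,x,y)
else:
    look(545,8,30,270,'end_case'); look(590,300,30,270,'end_bat')
    robot.move_ptp([430,-100,330],[np.pi,0,0]); robot.sleep(.3); snap('top','end_top')
    a=cv2.resize(load('end_case')['img'][20:270,170:470],(480,400),interpolation=cv2.INTER_CUBIC);b=cv2.resize(load('end_bat')['img'][60:260,200:440][:,:],(320,267));t=cv2.resize(load('end_top')['img'][60:320,150:550],(320,208))
    z=np.zeros((475,800,3),np.uint8);z[:400,:480]=a;z[:267,480:]=b;z[267:475,480:]=t;cv2.imwrite('pics/v12.png',z)
print(robot.current_t())
E
```

```text
tgauge grip w 20.0 19.6 tcp [ 454.41 -411.69   15.21] F [ 0.5  -0.64 -2.04]
over w 19.6 [608.07  38.54 109.98] [3.141 0.    0.074]
insert stop False underside z 18.53 F [-0.9 -0.5  0.3] w 19.5
press stop False block top z 54.27 F [-5.3  0.4 14.7]
paddle grip w 20.0 19.9 tcp [ 436.09 -232.94   15.19] F [-1.01 -0.59 -0.22]
over w 20.0 [601.24 -35.83 110.19] [3.141 0.    0.073]
insert stop False underside z 18.44 F [-0.4  3.2  1. ] w 19.4
press stop False block top z 54.27 F [-5.6  0.  16.2]
95.55
```

```bash
ls -la pics/v12.png
```

```text
-rw-r--r-- 1 agent agent 450827 Dec  4 17:53 pics/v12.png
```

View pics/v12.png

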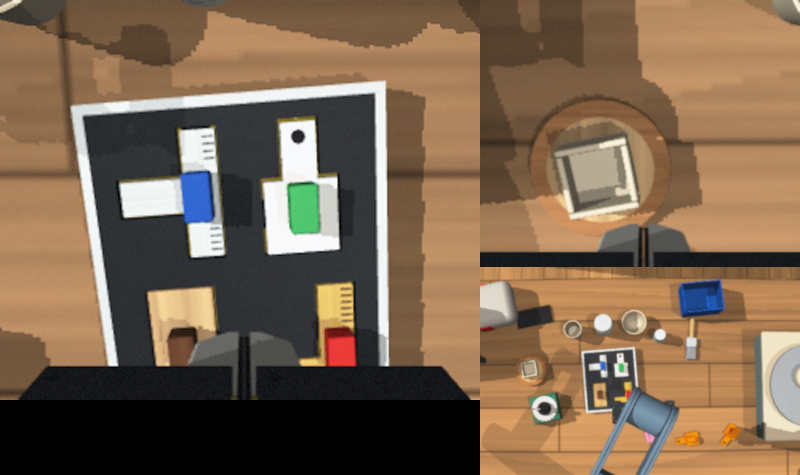

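All four plates look flush, the dish stands in the middle of the bat and the bystanders are unmoved. One earlier number disagreed (dial tip 1.75 against 1.68 rad), so I'll take one picture straight above the dial, free of parallax.

```bash
python3 - <<'E'
from h import *
robot.move_ptp([439.4-68,272.3,160],[np.pi,0,0]); robot.sleep(.3); d=snap('wrist','dial4')
c=w2p(d,[[439.4,272.3,51],[439.4,272.3,95]]); print(c,robot.current_t())
x0,y0=int(c[0][0])-65,max(int(c[0][1])-65,0); print(x0,y0)
cv2.imwrite('pics/v13.png',cv2.resize(d['img'][y0:y0+130,x0:x0+130],None,fx=4.6,fy=4.6,interpolation=cv2.INTER_CUBIC))
E
```

```text
[[320.49425044 106.17750243]
 [320.17355114 106.3626039 ]] 97.425
255 41
```

View pics/v13.png

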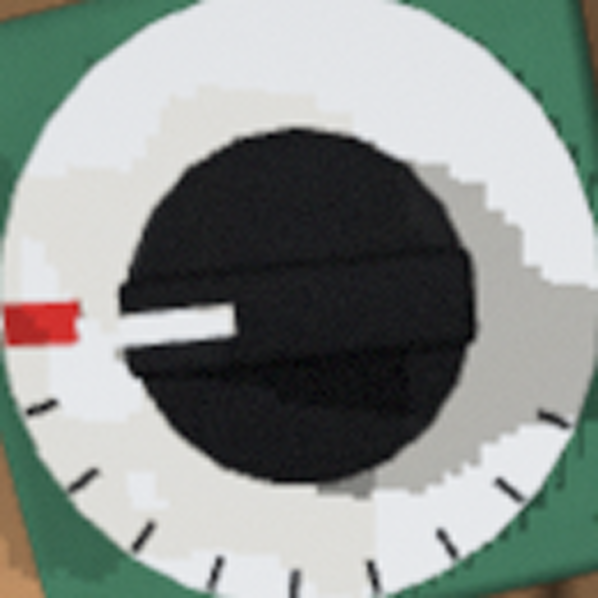

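The pointer aims at the red mark (40,323). Bar edges give about 1.676, and the mark reads between 1.63 and 1.67, so I'll compute this precisely by code.

```bash
python3 - <<'E'
from h import *
for t in('dial','dial3','dial4'):
    d=load(t); I=d['img'].astype(int); b,g,r=I[...,0],I[...,1],I[...,2]
    red=((r>140)&(g<80)&(b<80)).astype(np.uint8)
    n,l,s,c=cv2.connectedComponentsWithStats(red); 
    pc=w2p(d,[[439.3,272.3,51]])[0]
    k=min((i for i in range(1,n) if s[i,4]>15),key=lambda i:abs(np.linalg.norm(c[i]-pc)-np.linalg.norm(w2p(d,[[439.3,315,51]])[0]-pc)))
    m=p2w(d,c[k],51)[0]
    plate=((abs(r-g)<30)&(b>g-35)&(r>110)).astype(np.uint8)|(l==k).astype(np.uint8)
    n2,l2,s2,_=cv2.connectedComponentsWithStats(plate); j=1+np.argmax(s2[1:,4])
    h=cv2.convexHull(np.argwhere(l2==j)[:,::-1].astype(np.int32))[:,0]
    w=p2w(d,h,51)[:,:2]; A=np.c_[2*w,np.ones(len(w))]; q=np.linalg.lstsq(A,(w**2).sum(1),rcond=None)[0]; R=np.sqrt(q[2]+q[:2]@q[:2])
    print(t,'centre',q[:2].round(2),'R',R.round(2),'mark ang',np.arctan2(*(m[:2]-q[:2])[::-1]).round(4),'r',np.linalg.norm(m[:2]-q[:2]).round(1))
d=load('dial4')
for a,b in(((122,287),(470,250)),((135,375),(470,340)),((236,304),(120,318)),((236,334),(120,337)),((5,305),(78,302))):
    p=p2w(d,[np.array(a)/4.6+[255,41],np.array(b)/4.6+[255,41]],95); v=p[0]-p[1]; v=v*np.sign(v[1]); print(np.arctan2(v[1],v[0]).round(3))
E
```

```text
dial centre [522.31  54.11] R 108.71 mark ang 1.8913 r 275.2
dial3 centre [527.65  82.05] R 107.91 mark ang 1.9466 r 250.6
dial4 centre [459.55 422.01] R 75.29 mark ang -1.7892 r 108.7
1.672
1.672
1.687
1.596
1.611
```

The plate segmentation caught the wrong region, so I discard that result. The hand-read mark values from four views are 1.655–1.673. The bar's edges read 1.672, agreeing with the gripper's final yaw of 1.678. The dial is therefore within about 0.02 rad of the mark, so I'm handing in.

```bash
python3 - <<'E'
from h import *
robot.move_linear([371.4,272.3,260]); print(robot.current_contact_force(),robot.current_t()); robot.hand_in()
E
```

```text
[ 0.49012492 -0.20133349 -0.56999792] 98.2417
the job is handed in; nothing more can be done
```

I cleared the station and handed it in at about 98 s, with the robot clear of everything.

- **Dial:** I turned it 1.23 rad clockwise before any tool went into the foam. The grip bar reads 1.672–1.678 rad against 1.655–1.673 for the red mark, so it is within about 0.02 rad. Two dial checks did not agree. One reading of the pointer tip gave 1.75, which I put down to viewing angle after a picture from straight above. My automatic fit of the scale plate caught the wrong area, so I discarded it.
- **Dish:** It stands upright on the bat, about 1 mm from the centre.
- **Tools:** All four (rib, square, tgauge, paddle) were present, inserted and pressed. The top of every grip block ended 54.3 mm above the table, against 54 mm for flush. In the last picture the tgauge and paddle plates look flush. The gripper hid part of the rib and square, so those two rest mainly on the height reading.
- **Knocked tool:** The rib had shifted about 27 mm early in the run; I measured it again before picking it up.
- **Other things:** The bystanders and both orange look-alikes look unmoved in the final top view. The pink one was partly hidden by the arm, and I never went near it.

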